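Roll a steel column into its V-cradle and slide it home against the stop

ROBOT

A 6-joint arm with a two-finger parallel gripper is mounted at the origin on a cart in front of the work surface, level with it; the furniture and walls round the work are solid. World frame = base frame: x ahead of the robot, y to its left, z up, the work surface at z = 0. Lengths are in mm, angles in rad, forces in N, time in s.
With the tool pointing down it reaches from about 350 to 875 mm from the base axis. Payload 4.2 kg.
Tool frame: the origin (TCP) lies where the fingers leave the gripper's body, on its centre line; the fingertips stand ahead of it and the grasp point (between the pads) lies 54 mm ahead of it (arm.nose_length is the z of the fingertips in the tool frame, in mm); z points along the fingers, x is the direction in which the jaws open and shut, and the axes are right-handed (so a half turn about z gives the same grasp; the last joint's range is limited). The gripper opens to 85 mm and grips with 20 to 120 N. Pads are 22 mm wide; open, the fingers measure 114 mm over their backs; the gripper's body (76 mm by 85 mm) begins 54 mm behind the grasp point. The pads swing forward as they close: fully open they stand 13 mm farther back than shut.
Start: joints at [-1.06, 0.385, 0.008, 0, -1.194, -0.259], TCP at [155.734, -605.266, 303.912] pointing down, gripper open.
Joint ranges: [-3.14, 3.14], [-1.21, 2.06], [-1.07, 1.41], [-3.16, 2.05], [-2.99, -0.16], [-3.1, 3.1]. Speed limits (rad/s): [2.79, 2.79, 3.14, 3.14, 3.14, 3.14].

INTERFACE

Orientations are given as a unit quaternion [x, y, z, w].
In Python, from bench import arm, imaging, job_done gives the robot as it stands.
- The arm moves only by the shell command python3 -m crank 'ROWS' [OPENING]. ROWS is a JSON object of lists of equal length, an entry for each row: "delta_pos": the shift along the tool's x, y, z in m, a list of three; "twist": the turn about the tool's z in rad. In form: {"delta_pos": [[tx, ty, tz], ...], "twist": [twist, ...]}. A call has 1 to 8 rows; each row shifts and turns the commanded pose from where the row before left it, along the tool's axes as they then stand; what a row does not reach is not made up. A row lasts 1/12 s, in which the tool goes at most 41.7 mm and 7.16 degrees, less where a joint would pass 70% of its speed; a pose out of reach is approached as far as the arm can. A call is refused whole if a number of a shift passes 0.0417 or a number of a turn 0.125, either way. A call with a gripper value outside its range is refused whole. OPENING is the opening, from 0 (shut) to 1 (fully open), set as the call begins (- or left out, the last holds). The fingers move at their own pace and stop on an object; the grip force is fixed at half the most. Time passes only in rows, so rows that do not move let the fingers close. It gives the time, the measured TCP pose, the force and the opening at its end, in the units of the state.
- arm.read_state(): the state, without advancing time (a new reading comes with each control period).
- imaging.get_image(name): name is "scene" or "side" or "wrist"; returns (picture, depth): 420x560x3 uint8, blue, green, red; 420x560 float32, mm along the optical axis (not along the pixel's ray), 0 where there is no reading.
- imaging.camera_model(name): a dict with "vfov" (degrees; the focal length in pixels is half the picture's height over the tangent of half this angle, whatever the lens; pixels are square), "cx", "cy" (the principal point, pixels), "dist" ([k1, k2, p1, p2, k3] as OpenCV has them; the pictures are not rectified), "T" (4x4, takes a point from camera to world coordinates); the wrist camera has in their place "hand_eye" (4x4, takes a point from camera to tool coordinates, whose origin is the TCP and whose axes are the tool frame's). Camera axes: x right, y up, looking along -z (the intrinsics and any distortion apply to the point x, -y, -z); pixel columns grow to the right and rows downward; lengths in mm; the calibration is good to about 2 mm. A picture is of the moment at which its call begins: read the wrist's pose just before it. camera_model takes no time and is no camera call.
- job_done(): hands the job in, once; it reports no verdict.
The state is a dict: "clock": time; "joints": joint angles; "joint_vel": joint speeds; "joint_efforts": joint torques, N m; "position": TCP position; "ee_rot": TCP orientation; "contact_force": force on the tool from outside, world axes, zero at the start; "wrist_torque": the same for the moment, N m; "gripper_width": finger opening in mm.
Only numpy, scipy, OpenCV 4.12 (cv2) and the standard library are available. Lean on these libraries where they do the work, as an engineer would, in place of code of your own. Each camera call takes 0.05 s, during which the arm holds its last target.

TASK

A packed steel column lies on the bench and must go into its V-cradle without ever being picked up or gripped. With your fingertips, gently roll it across the bench by its side, up the cradle's ramp and into the V-groove; then push on its end to slide it along the groove until it rests against the cradle's end stop, and let go of it. Leave the bottles and the capped tube standing where they are.

Things in the scene. Friction and masses are not known exactly. Their poses are not given: they have to be found in the camera images.
- column: smooth steel column: a plain round bar, 32 mm in diameter, 160 mm long, about 0.35 kg, on the bench on the ramp side of the cradle. Origin at its centre; x axis along its length; y and z turn as it rolls. Slippery; rolling resistance stops it soon after a slow push. Pushed by two points side by side it swings parallel to their line. Rolled straight across it enters the V well short of the stop
- cradle: grey metal V-cradle, fixed. Origin on the bench under the bottom of the V, mid-length; x along the groove to the end stop, y towards the ramp, z up. Block from x = -75 to +75 mm, open at -x. Bottom of the V 2 mm above the bench; from it the front rises at 30 degrees to the lip, the back at 45 degrees to a wall 34 mm high, whose top ends at y = -44 mm, then a 6 mm high flange to y = -63 mm
- cradle_lip (a point): middle of the cradle's flat lip, at x 0, y +16, z +10 mm in the cradle's frame. The lip is 4 mm wide and 10 mm high; on its outer side the ramp falls to the bench at y = +58 mm. The column's axis passes 26 mm above the bench as it rolls over the lip
- cradle_stop (a point): point on the face of the end stop where the column's end must rest: x +75, y +2.6, z +22 mm in the cradle's frame. The stop is an upright steel plate 10 mm thick, 42 mm high, from y = -52 to +24 mm
- cradle_seat (a point): where the column's centre is when it is seated in the V and against the stop: x -5, y +2.6, z +22 mm in the cradle's frame. The free end is then at x = -85 mm, 10 mm beyond the block's open end
- capped_tube: upright plastic tube with a screw cap, 34 mm wide and 99 mm tall, origin at the centre of its underside; leave alone
- tall_bottle: white bottle with screw cap, 52 mm wide and 107 mm tall, origin at the centre of its underside; leave alone
- brown_bottle: brown bottle with screw cap, 58 mm wide and 100 mm tall, origin at the centre of its underside; leave alone
- dropper_bottle: small white bottle, 36 mm wide and 74 mm tall, origin at the centre of its underside; leave alone
Things that resemble listed ones, but are neither listed nor needed, are in the scene too. Several things have the shape of the column; the one meant has the colours described above.

How it is judged (in metres and radians):
On the way, in this order (a step that is already met when the one before it is completed fails the run):
1. the column lies in the V-groove, along it (y of column in the frame of cradle between -0.003 and 0.008 m and z of column in the frame of cradle between 0.018 and 0.025 m and angle between the x axis of column and the x axis of cradle, either way round below 0.05 rad), for 0.2 s.
2. the column is slid along the groove up to the end stop (all of step 1 and x of column in the frame of cradle above -0.01 m), for 0.2 s.
At the end, for the whole second after the job is handed in: The column is seated in the V (axis within about 5 mm of its seat across the groove and 3 to 4 mm in height, parallel to the groove within 0.05 rad), its end within 5 mm of the end stop, at rest and released (all of step 2 and linear speed of column below 0.01 m/s and contact force between column and the arm below 0.2 N and contact force between column and the fingers below 0.2 N); the robot touches nothing.
It fails at once if the column is lifted off the bench (more than 6 mm before the ramp) (y of column in the frame of cradle above 0.085 m and z of column in the frame of cradle above 0.022 m).
It fails at once if the column is lifted clear of the cradle (more than 10 mm above the height of rolling over its lip) (z of column in the frame of cradle above 0.036 m).
It fails at once if the column is gripped or pressed hard on the bench (fingers on it with over 15 N) (y of column in the frame of cradle above 0.03 m and contact force between column and the fingers above 15 N).
It fails at once if the column is pushed hard in the cradle (over 35 N) (contact force between column and the fingers above 35 N).
It fails at once if a bottle or the capped tube is displaced by over 20 mm or tipped (distance of any of capped_tube, tall_bottle, brown_bottle, dropper_bottle from where it was at the start of the episode above 0.02 m or angle between any of capped_tube, tall_bottle, brown_bottle, dropper_bottle's own z axis and vertical above 0.3 rad).
It also fails if it takes over 58 s, if anything falls off the work surface, if the arm or the gripper's body presses on something with over 40 N, if the wrist force passes 120 N, or if a joint passes its speed limit or range.

## Working session

There is one attempt and no reset: what is moved stays moved. The work goes in short steps, Python scripts to look and compute and a shell command to move; the robot and the scene stay as the last step left them, time stands still between calls to the robot, and variables do not carry over. Pictures are saved under pics/ and viewed, and the job is handed in when it is done.

```bash
ls; mkdir -p pics
python3 - <<'E'
from bench import arm, imaging
import cv2,json
s=arm.read_state(); print(s); print(arm.nose_length)
for n in ("scene","side","wrist"):
    im,d=imaging.get_image(n); cv2.imwrite(f"pics/{n}0.png",im)
    import numpy as np; np.save(f"pics/{n}0.npy",d)
    print(n,imaging.camera_model(n))
E
```

```text
pics
{'clock': 0.0, 'joints': array([-1.06041817e+00,  3.85572758e-01,  6.62116773e-03, -5.46457881e-04,
       -1.19401392e+00, -2.58568522e-01]), 'joint_vel': array([-1.94964964e-04, -1.02542708e-03,  7.20413757e-05, -5.06577140e-04,
        6.87097074e-04, -1.61179795e-03]), 'joint_efforts': array([ 8.19800880e-04, -3.92290735e+01,  1.88396895e+01,  4.18615624e+00,
       -4.72206651e-03,  3.41757918e-06]), 'position': array([ 155.62893579, -604.86545673,  302.80277158]), 'ee_rot': array([ 6.12795805e-01,  7.90240508e-01,  6.57098249e-04, -8.99472198e-04]), 'contact_force': array([ 0.69346588, -0.32703903,  0.29449271]), 'wrist_torque': array([0.04471625, 0.0398119 , 0.01572726]), 'gripper_width': 85.3712646693398}
72.6
scene {'vfov': 45.668484642184374, 'cx': 281.27599617652334, 'cy': 210.05271744970503, 'dist': array([-0.1363006,  0.       ,  0.       ,  0.       ,  0.       ]), 'T': array([[-7.38524008e-01,  3.04358472e-01, -6.01621318e-01,
        -1.62196463e+02],
       [-6.74173639e-01, -3.22111678e-01,  6.64630703e-01,
         8.02975988e+02],
       [ 8.49673327e-03,  8.
[... 472 characters left out ...]
099435e+02],
       [ 1.94566733e-02,  8.13929966e-01,  5.80637105e-01,
         7.32306142e+02],
       [ 0.00000000e+00,  0.00000000e+00,  0.00000000e+00,
         1.00000000e+00]])}
wrist {'vfov': 65.97060460172086, 'cx': 277.6005430304408, 'cy': 205.29416540234502, 'dist': array([0.02627032, 0.        , 0.        , 0.        , 0.        ]), 'hand_eye': array([[ 9.99999433e-01,  7.61694509e-05,  1.06235003e-03,
         2.76771805e-01],
       [ 3.57899692e-04, -9.63470499e-01, -2.67814245e-01,
        -6.81075217e+01],
       [ 1.00314365e-03,  2.67814473e-01, -9.63469980e-01,
        -6.96685261e+01],
       [ 0.00000000e+00,  0.00000000e+00,  0.00000000e+00,
         1.00000000e+00]])}
```

View pics/scene0.png

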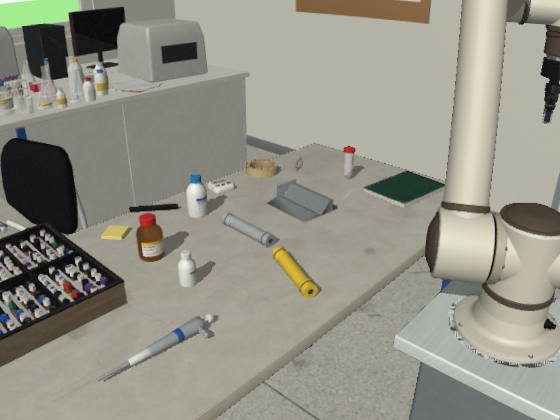

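View pics/side0.png

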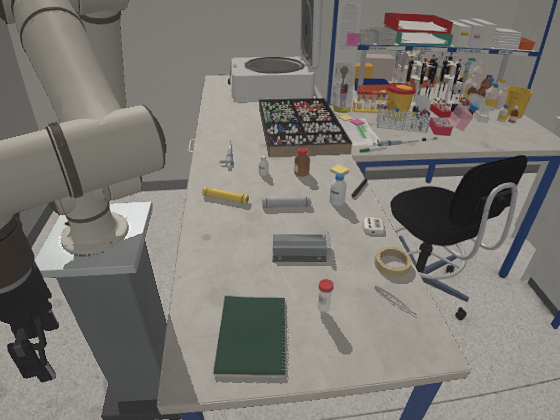

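View pics/wrist0.png

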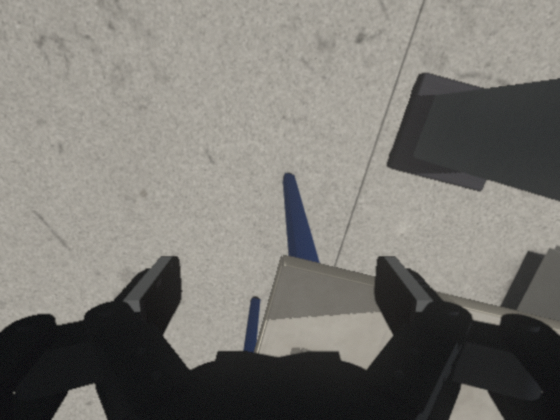

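```bash
cat > h.py <<'E'
import numpy as np, cv2
from bench import arm, imaging
from scipy.spatial.transform import Rotation as R
def K(m):
    f=210/np.tan(np.radians(m["vfov"]/2)); return np.array([[f,0,m["cx"]],[0,f,m["cy"]],[0,0,1]])
def camT(n,state=None):
    m=imaging.camera_model(n)
    if n!="wrist": return m,m["T"]
    T=np.eye(4); T[:3,:3]=R.from_quat(state["ee_rot"]).as_matrix(); T[:3,3]=state["position"]
    return m,T@m["hand_eye"]
def rays(n,px,state=None):
    m,T=camT(n,state)
    u=cv2.undistortPoints(np.array(px,float).reshape(-1,1,2),K(m),m["dist"]).reshape(-1,2)
    d=np.c_[u[:,0],-u[:,1],-np.ones(len(u))]
    return T[:3,3],d@T[:3,:3].T
def plane(n,px,z,state=None):
    o,d=rays(n,px,state); return o+d*((z-o[2])/d[:,2])[:,None]
def depthpts(n,px,D,state=None):
    o,d=rays(n,px,state); px=np.array(px).astype(int); return o+d*D[px[:,1],px[:,0]][:,None]
def project(n,P,state=None):
    m,T=camT(n,state); p=(np.atleast_2d(P)-T[:3,3])@T[:3,:3]
    q=np.c_[p[:,0],-p[:,1],-p[:,2]]
    return cv2.projectPoints(q,np.zeros(3),np.zeros(3),K(m),m["dist"])[0].reshape(-1,2)
E
python3 - <<'E'
import cv2,numpy as np
s=cv2.imread("pics/scene0.png"); d=cv2.imread("pics/side0.png")
a=cv2.resize(s[165:305,190:350],None,fx=2.5,fy=4*0.625,interpolation=cv2.INTER_CUBIC)
b=cv2.resize(d[170:280,190:350],None,fx=2.5,fy=2.5,interpolation=cv2.INTER_CUBIC)
c=np.zeros((max(a.shape[0],b.shape[0]),800,3),np.uint8); c[:a.shape[0],:400]=a; c[:b.shape[0],400:]=b
cv2.imwrite("pics/crop0.png",c)
E
```

```text
(no output)
```

View pics/crop0.png

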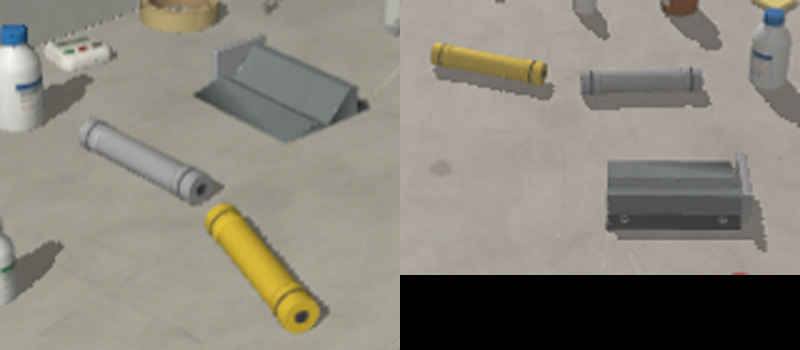

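The scene shows two bars of the column's shape: grey steel at scene (248,229) / side (287,203), and yellow at scene (295,271) / side (226,195). The grey one fits "smooth steel column", and the crop confirms it. The cradle's stop is at its far end (side 325,245).

Run:
```python
from h import *
for n,win in (("side",(240,185,335,272)),("scene",(205,165,345,260))):
    D=np.load(f"pics/{n}0.npy"); x0,y0,x1,y1=win
    U,V=np.meshgrid(range(x0,x1),range(y0,y1)); px=np.c_[U.ravel(),V.ravel()]
    P=depthpts(n,px,D); im=cv2.imread(f"pics/{n}0.png")
    H=((P[:,2]).reshape(U.shape))
    print(n,"bench z",np.median(P[np.abs(P[:,2])<8,2]))
    m=((H>8)&(H<70)).astype(np.uint8)
    k,l,st,c=cv2.connectedComponentsWithStats(m)
    for i in range(1,k):
        if st[i,4]<60: continue
        Q=P[(l==i).ravel()]
        r=cv2.minAreaRect(Q[:,:2].astype(np.float32))
        mu=Q.mean(0); w=np.linalg.svd(Q[:,:2]-mu[:2],full_matrices=False)[2][0]
        print(c[i].round(),st[i,4],"mean",mu.round(1),"rect",r,"dir",np.degrees(np.arctan2(w[1],w[0])).round(2),"z",np.percentile(Q[:,2],[1,50,99]).round(1))
```

```text
side bench z 0.05204407082146645
[92.  9.] 78 mean [757.   80.6  38.3] rect ((756.7799682617188, 83.32459259033203), (9.355875015258789, 28.9666805267334), 26.83644676208496) dir -65.74 z [ 9.1 37.4 68.4]
[ 4. 13.] 75 mean [463.9 107.6  23.1] rect ((462.8706359863281, 111.9590835571289), (28.852283477783203, 24.58424186706543), 68.12500762939453) dir 24.42 z [ 9.4 24.8 34. ]
[46. 17.] 423 mean [601.3  73.2  23.5] rect ((602.240966796875, 77.26172637939453), (28.29351043701172, 158.96426391601562), 87.84822845458984) dir 177.14 z [ 8.8 24.9 33.2]
[62. 62.] 830 mean [ 618.4 -154.6   22.6] rect ((616.3671875, -139.688720703125), (91.9439468383789, 158.75689697265625), 84.09112548828125) dir 174.34 z [ 8.1 22.2 42.7]
scene bench z 0.3533724230800317
[56.  5.] 259 mean [ 841.1 -212.7   17.5] rect ((853.459716796875, -224.84628295898438), (93.4703140258789, 94.0423583984375), 67.62556457519531) dir -137.55 z [ 8.4 17.3 26.7]
[15. 20.] 239 mean [851.1 -54.6  14.9] rect ((854.8695068359375, -58.407440185546875), (66.54513549804688, 65.87269592285156), 80.6209945678711) dir 47.07 z [ 8.5 15.5 19.4]
[97. 32.] 1066 mean [ 618.2 -142.6   22. ] rect ((614.818603515625, -136.35726928710938), (83.31342315673828, 165.26754760742188), 78.90626525878906) dir 178.79 z [ 8.2 21.3 42.1]
[43. 64.] 679 mean [591.4  88.9  23.2] rect ((601.5560302734375, 83.20918273925781), (32.38362121582031, 164.34207153320312), 88.75301361083984) dir 178.81 z [ 8.5 24.9 32.8]
[76. 89.] 193 mean [452.7 123.9  28.1] rect ((448.3917236328125, 121.52876281738281), (28.0286865234375, 63.38776779174805), 70.55557250976562) dir 164.96 z [15.2 29.6 33.6]
```

Run:
```python
from h import *
from scipy.optimize import least_squares
def pts(n,win):
    D=np.load(f"pics/{n}0.npy"); x0,y0,x1,y1=win
    U,V=np.meshgrid(range(x0,x1),range(y0,y1)); px=np.c_[U.ravel(),V.ravel()]
    return depthpts(n,px,D)
for n,win in (("side",(255,190,320,214)),("scene",(210,205,285,255))):
    P=pts(n,win); P=P[(P[:,2]>8)&(P[:,2]<45)&(np.abs(P[:,0]-602)<85)&(np.abs(P[:,1]-80)<40)]
    def f(p):
        y=p[0]+p[1]*(P[:,0]-602); return np.hypot((P[:,1]-y),P[:,2]-p[2])-16
    r=least_squares(f,[80,0,16],loss="soft_l1"); Q=P[np.abs(r.fun)<4]
    print(n,len(P),r.x,"x ext",np.percentile(Q[:,0],[0,1,99,100]))
S=pts("side",(255,225,335,275)); C=pts("scene",(260,175,345,225))
S=S[(S[:,2]>3)&(S[:,2]<60)&(S[:,0]>500)&(S[:,0]<740)]; C=C[(C[:,2]>3)&(C[:,2]<60)&(C[:,0]>500)&(C[:,0]<740)&(C[:,1]>-230)]
np.savez("pics/cr.npz",S=S,C=C)
# profile by y in slices
for nm,P in (("side",S),("scene",C)):
    for xa in (560,610,655):
        q=P[np.abs(P[:,0]-xa)<8]; q=q[np.argsort(q[:,1])]
        print(nm,xa,[(int(a),int(b)) for a,b in q[::max(1,len(q)//28),1:]])
# bottles
for nm,px in (("dropper",(187,284)),("brown",(150,258)),("tall",(197,213)),("tube",(348,176))):
    print(nm,plane("scene",[px],0).round())
```

```text
side 423 [ 8.34224892e+01 -4.75155275e-02  1.51596231e+01] x ext [522.88455373 525.33487636 681.00163712 681.77496117]
scene 679 [ 7.93233544e+01 -4.91347947e-02  1.49381555e+01] x ext [519.77968589 521.49621283 680.00455947 683.90824535]
side 560 [(-225, 3), (-184, 5), (-180, 9), (-176, 6), (-174, 8), (-170, 3), (-167, 20), (-166, 7), (-166, 22), (-165, 33), (-165, 10), (-164, 17), (-164, 21), (-163, 21), (-163, 19), (-162, 34), (-161, 36), (-159, 32), (-155, 36), (-117, 6), (-112, 6), (-110, 7), (-107, 5), (-105, 11), (-101, 7), (-95, 6), (-85, 6), (-79, 5), (-67, 3)]
side 610 [(-191, 4), (-189, 5), (-187, 7), (-183, 6), (-178, 3), (-176, 9), (-173, 27), (-172, 34), (-171, 23), (-171, 22), (-171, 10), (-170, 26), (-170, 17), (-169, 31), (-168, 20), (-168, 4), (-167, 33), (-163, 35), (-158, 33), (-121, 4), (-118, 6), (-116, 5), (-114, 11), (-111, 12), (-106, 9), (-101, 8), (-95, 7), (-88, 4), (-83, 4)]
side 655 [(-197, 4), (-193, 5), (-191, 5), (-188, 4), (-185, 7), (-181, 5), (-178, 20), (-177, 19), (-176, 27), (-175, 25), (-175, 15), (-175, 25), (-175, 6), (-174, 28), (-174, 35), 
[... 694 characters left out ...]
 (-146, 23), (-144, 17), (-142, 18), (-141, 15), (-140, 11), (-138, 16), (-136, 9), (-135, 3), (-132, 9), (-130, 3), (-118, 8), (-113, 8), (-109, 8), (-108, 10), (-105, 7), (-103, 8), (-98, 4), (-94, 3), (-91, 6), (-87, 4), (-84, 3), (-79, 3)]
scene 655 [(-175, 34), (-172, 32), (-167, 33), (-165, 30), (-163, 34), (-160, 25), (-157, 26), (-156, 26), (-155, 22), (-154, 21), (-152, 21), (-150, 19), (-148, 16), (-147, 19), (-143, 15), (-141, 7), (-139, 7), (-138, 4), (-137, 10), (-132, 5), (-117, 9), (-113, 8), (-109, 8), (-106, 9), (-102, 7), (-101, 6), (-100, 3), (-94, 4), (-91, 7), (-80, 3)]
dropper [[543. 309.   0.]]
brown [[683. 304.   0.]]
tall [[782.  89.   0.]]
tube [[ 643. -393.    0.]]
```

Run:
```python
import cv2,numpy as np
s=cv2.imread("pics/scene0.png"); d=cv2.imread("pics/side0.png")
a=cv2.resize(s[175:225,262:342],None,fx=9,fy=9,interpolation=cv2.INTER_CUBIC)
b=cv2.resize(d[228:270,265:337],None,fx=10,fy=10,interpolation=cv2.INTER_CUBIC)
cv2.imwrite("pics/ca.png",a);cv2.imwrite("pics/cb.png",b)
```

```text
(no output)
```

View pics/ca.png

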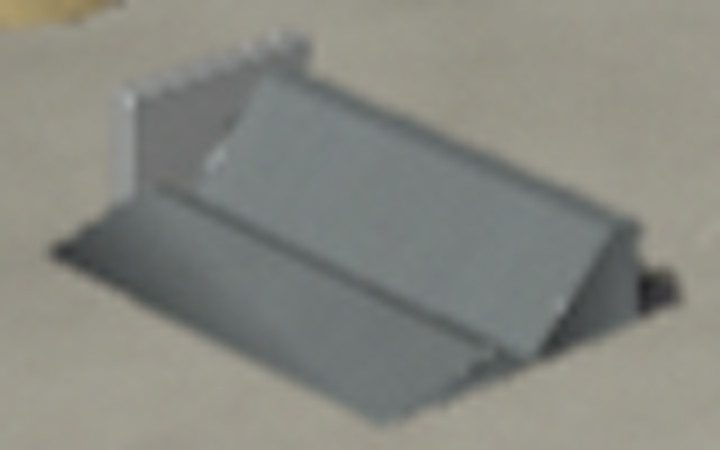

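View pics/cb.png

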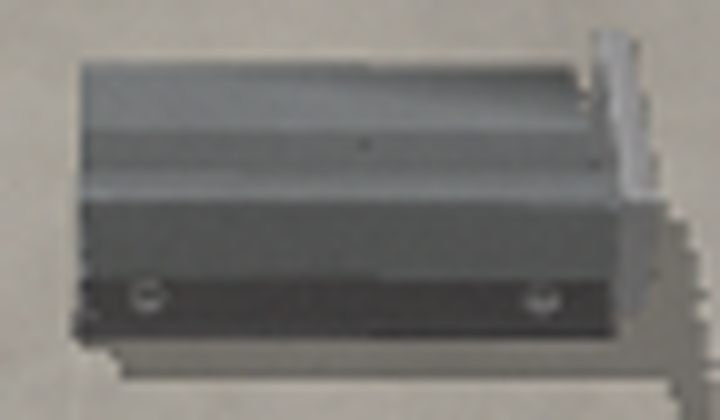

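Run:
```python
from h import *
A=plane("side",[(265+8.3,228+20),(265+61.5,228+20),(265+8.2,228+17),(265+60,228+17)],34)
B=plane("scene",[(262+5.8,175+250/9),(262+380/9,175+424/9)],0)
W=plane("scene",[(262+265/9,175+75/9),(262+612/9,175+230/9)],34)  # y=-32 edge, +75,-75
F=plane("side",[(265+8,228+33.7),(265+61.4,228+33.7)],6) # flange outer y=-63
print(A.round(1),B.round(1),W.round(1),F.round(1))
# combine: similarity fit
src=np.array([(-75,-44),(75,-44),(-75,-32),(75,-32),(75,58),(-75,58),(75,-32),(-75,-32),(-75,-63),(75,-63)],float)
dst=np.r_[A,B,W,F][:,:2]
def fit(i):
    s=src[i];d=dst[i];sc=s-s.mean(0);dc=d-d.mean(0)
    th=np.arctan2((sc[:,0]*dc[:,1]-sc[:,1]*dc[:,0]).sum(),(sc*dc).sum())
    Rm=np.array([[np.cos(th),-np.sin(th)],[np.sin(th),np.cos(th)]]); t=d.mean(0)-Rm@s.mean(0)
    print(len(i),"th deg",np.degrees(th),"t",t,"\n",(d-(s@Rm.T+t)).round(1)); return th,t
for i in (range(10),[0,1,2,3,8,9],[4,5,6,7]): th,t=fit(list(i))
```

```text
[[ 534.9 -163.9   34. ]
 [ 681.3 -179.4   34. ]
 [ 535.9 -151.3   34. ]
 [ 679.9 -166.5   34. ]] [[690.1 -83.4   0. ]
 [544.5 -64.6   0. ]] [[ 680.2 -169.    34. ]
 [ 532.3 -153.1   34. ]] [[ 531.6 -188.7    6. ]
 [ 678.  -204.5    6. ]]
10 th deg -6.24083248234401 t [ 611.32323599 -129.97079817] 
 [[ 2.9  1.7]
 [ 0.3  2.5]
 [ 2.6  2.4]
 [-2.5  3.5]
 [-2.1 -3. ]
 [ 1.4 -0.5]
 [-2.2  0.9]
 [-1.   0.6]
 [ 1.6 -4.2]
 [-1.  -3.7]]
6 th deg -6.044894439329452 t [ 611.82073739 -129.6219511 ] 
 [[ 2.3  1.6]
 [-0.4  1.9]
 [ 2.1  2.3]
 [-3.2  2.9]
 [ 0.9 -4.3]
 [-1.7 -4.3]]
4 th deg -6.880928814188879 t [ 610.19639373 -130.45204174] 
 [[-1.5 -1.6]
 [ 1.8 -0.8]
 [-0.7  2.2]
 [ 0.4  0.2]]
```

Column measured near (601, 81), cradle at (611, −130) turned about −6.3°; in the cradle frame the column's centre is at x ≈ −33, so the slide is about 28 mm. I'm flying over, high up, to the far side of the column.

```bash
python3 -m crank '{"delta_pos": [[0.025,0.0258,0],[0.025,0.0258,0],[0.025,0.0258,0],[0.025,0.0258,0],[0.025,0.0258,0],[0.025,0.0258,0],[0.025,0.0258,0],[0.025,0.0258,0]], "twist": [0,0,0,0,0,0,0,0]}' 1
python3 -m crank '{"delta_pos": [[0.025,0.0258,0],[0.025,0.0258,0],[0.025,0.0258,0],[0.025,0.0258,0],[0.025,0.0258,0],[0.025,0.0258,0],[0.025,0.0258,0],[0.025,0.0258,0]], "twist": [0,0,0,0,0,0,0,0]}'
python3 -m crank '{"delta_pos": [[0.025,0.0258,0],[0.025,0.0258,0],[0.025,0.0258,0],[0.025,0.0258,0],[0.025,0.0258,0],[0.025,0.0258,0],[0.025,0.0258,0],[0.025,0.0258,0]], "twist": [0,0,0,0,0,0,0,0]}'
python3 -m crank '{"delta_pos": [[0,0,0],[0,0,0],[0,0,0],[0,0,0],[0,0,0]], "twist": [-0.121,-0.121,-0.121,-0.121,-0.121]}'
python3 -m crank '{"delta_pos": [[0,0,0],[0,0,0],[0,0,0],[0,0,0],[0,0,0],[0,0,0]], "twist": [-0.121,-0.121,-0.121,-0.121,-0.121,0]}'
python3 - <<'E'
from h import *
s=arm.read_state(); M=R.from_quat(s["ee_rot"]).as_matrix()
print(s["clock"],s["joints"],s["position"],"a",np.degrees(np.arctan2(M[1,0],M[0,0])),M[:,2],arm.nose_length)
for n in("wrist","side"):
    im,d=imaging.get_image(n); cv2.imwrite(f"pics/{n}1.png",im); np.save(f"pics/{n}1.npy",d)
import pickle; pickle.dump(s,open("pics/s1.pkl","wb"))
print(plane("scene",[(277,252),(309,293)],16), plane("side",[(249,200),(204,190)],16))
E
```

```text
clock: 0.82
position: [306.2, -358.5, 303.8]
ee_rot: [0.613, 0.79, 0.0, -0.0]
contact_force: [0.8, 0.6, 0.1]
gripper_width: 85.1
clock: 1.48
position: [456.2, -113.3, 303.9]
ee_rot: [0.613, 0.79, 0.0, -0.0]
contact_force: [1.3, -1.7, -0.4]
gripper_width: 85.3
clock: 2.15
position: [606.4, 131.7, 303.5]
ee_rot: [0.613, 0.79, -0.0, -0.0]
contact_force: [-0.1, -0.6, 0.3]
gripper_width: 85.5
clock: 2.57
position: [605.8, 130.2, 303.3]
ee_rot: [0.347, 0.938, -0.0, -0.0]
contact_force: [-0.1, 0.8, -0.6]
gripper_width: 85.3
clock: 3.07
position: [605.7, 130.0, 303.5]
ee_rot: [0.054, 0.999, -0.0, -0.0]
contact_force: [-0.4, -0.8, 0.2]
gripper_width: 85.7
3.0667 [ 4.72268057e-01  3.76091075e-01 -6.37763275e-03 -2.33770118e-04
 -1.18923278e+00 -5.79293325e-01] [605.73635549 130.03666557 303.46233594] a 173.86290276049067 [-9.04771306e-04 -2.18551757e-04 -9.99999567e-01] 72.6
[[477.51111348 109.01148297  16.        ]
 [327.91065456 179.264161    16.        ]] [[481.35246633 105.3482397   16.        ]
 [329.25742935 182.66516118  16.        ]]
```

View pics/wrist1.png

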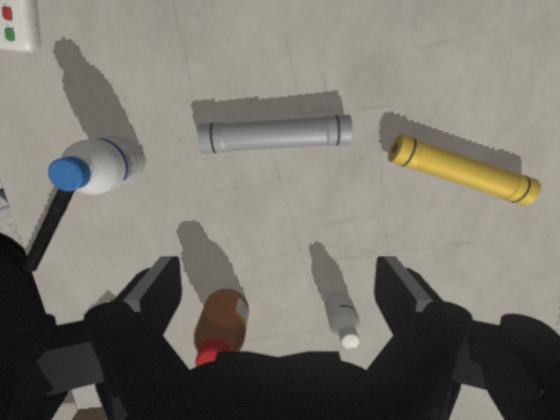

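View pics/side1.png

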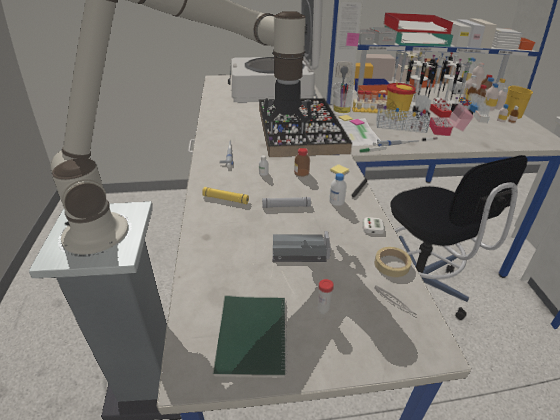

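Run:
```python
from h import *
import pickle; s=pickle.load(open("pics/s1.pkl","rb"))
im=cv2.imread("pics/wrist1.png"); D=np.load("pics/wrist1.npy")
U,V=np.meshgrid(range(560),range(0,250)); px=np.c_[U.ravel(),V.ravel()]
P=depthpts("wrist",px,D,s); m=(np.abs(P[:,0]-601)<100)&(np.abs(P[:,1]-81)<40)&(P[:,2]>6)
Q=P[m]; print("bench",np.median(P[(abs(P[:,2])<10),2]),"minrect",cv2.minAreaRect(Q[:,:2].astype(np.float32)))
pp=np.polyfit(Q[:,0]-601,Q[:,1],1); print("centreline",pp, "z",np.percentile(Q[:,2],[50,99]), Q[:,0].min(),Q[:,0].max())
e=plane("wrist",[(199,138),(352,130)],16,s); print(e, e.mean(0))
print("bottles cap",plane("wrist",[(213,350)],100,s),plane("wrist",[(350,341)],74,s),plane("wrist",[(69,173)],107,s))
```

```text
bench -0.33847917617788426 minrect ((603.2646484375, 79.86791229248047), (34.69552230834961, 159.33470153808594), 87.32738494873047)
centreline [-4.10979973e-02  7.89473653e+01] z [ 29.2046122  373.15270698] 523.4082803193248 683.4726220744396
[[684.86152419  77.01397483  16.        ]
 [520.15385296  86.32752488  16.        ]] [602.50768858  81.67074985  16.        ]
bottles cap [[685.87667968 279.26828623 100.        ]] [[545.53991234 304.55357774  74.        ]] [[773.32193632  90.26640894 107.        ]]
```

```bash
python3 -m crank '{"delta_pos": [[0,0,0.03],[0,0,0.03],[0,0,0.03],[0,0,0.03],[0,0,0.03],[0,0,0.03],[0,0,0.025],[0,0,0.016]], "twist": [0,0,0,0,0,0,0,0]}'
python3 -m crank '{"delta_pos": [[0,0,0],[0,0,0]], "twist": [0,0]}'
python3 - <<'E'
from h import *
s=arm.read_state(); print(s["position"],s["gripper_width"],arm.nose_length)
for n in("wrist","side","scene"):
    im,d=imaging.get_image(n); cv2.imwrite(f"pics/{n}2.png",im); np.save(f"pics/{n}2.npy",d)
a=cv2.imread("pics/side2.png")[120:220,220:360]; b=cv2.imread("pics/scene2.png")[130:270,180:320]
cv2.imwrite("pics/c2.png",np.hstack([cv2.resize(a,(400,286)),cv2.resize(b,(400,400))[:286]]) if 0 else cv2.resize(b,(600,600)))
cv2.imwrite("pics/c2s.png",cv2.resize(a,(700,500)))
E
```

```text
clock: 3.83
position: [604.6, 129.5, 79.7]
ee_rot: [0.056, 0.998, -0.001, -0.002]
contact_force: [-0.8, -0.9, -0.7]
gripper_width: 85.4
clock: 4.0
position: [605.8, 130.0, 82.2]
ee_rot: [0.055, 0.998, -0.001, -0.001]
contact_force: [1.3, 1.1, 1.0]
gripper_width: 85.5
[605.81394102 129.95821223  82.23428213] 85.45835514957876 72.6
```

View pics/c2.png

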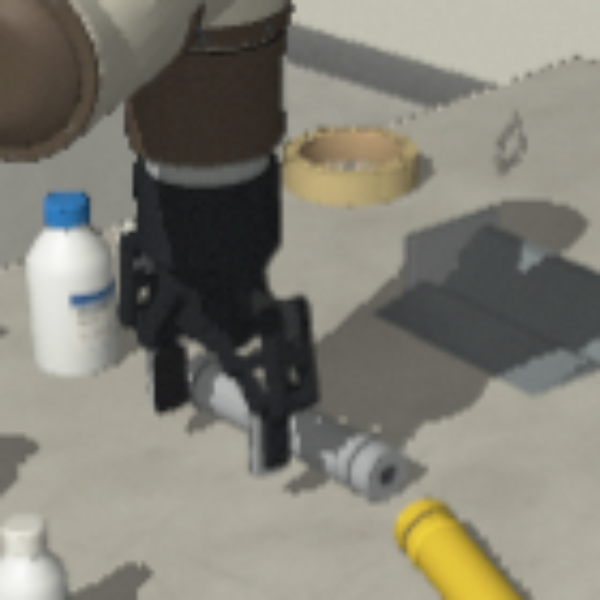

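View pics/c2s.png

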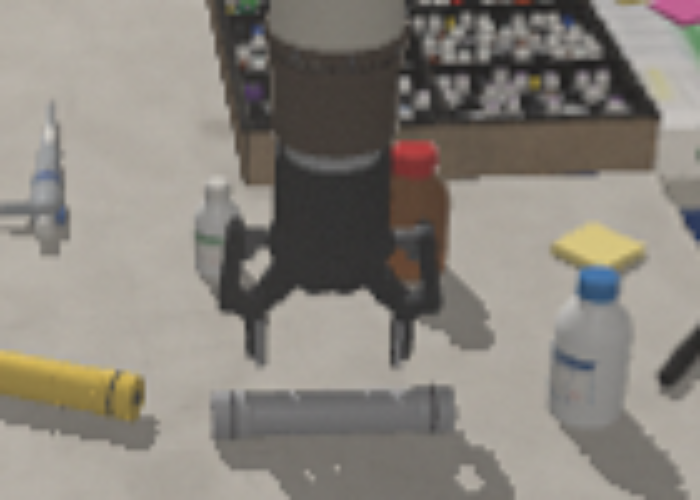

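View pics/wrist2.png

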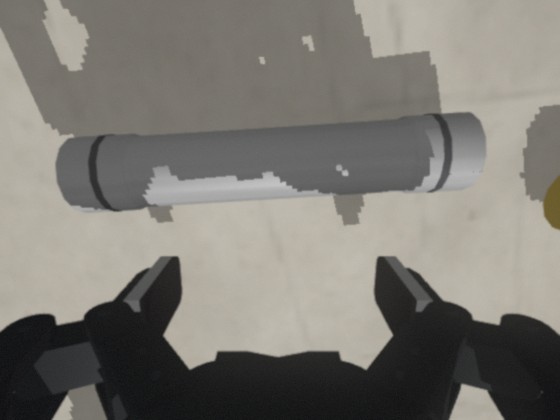

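Run:
```python
from h import *
for n,win in (("scene",(205,170,260,250)),("side",(260,165,310,200))):
    D=np.load(f"pics/{n}2.npy");im=cv2.imread(f"pics/{n}2.png")
    U,V=np.meshgrid(range(win[0],win[2]),range(win[1],win[3])); px=np.c_[U.ravel(),V.ravel()]
    P=depthpts(n,px,D); g=im[px[:,1],px[:,0]].max(1)
    m=(P[:,2]>3)&(P[:,2]<60)&(np.abs(P[:,1]-130)<25)&(np.abs(P[:,0]-606)<70)
    for side in (-1,1):
        q=P[m&((P[:,0]-606)*side>0)]; 
        if len(q): print(n,side,len(q),q[np.argsort(q[:,2])][:6].round(1).tolist(), q.min(0).round(1),q.max(0).round(1))
```

```text
scene -1 135 [[559.1, 138.2, 3.0], [590.6, 130.7, 3.1], [573.8, 146.2, 3.1], [547.3, 127.4, 3.2], [557.1, 130.6, 3.2], [592.1, 126.1, 3.2]] [547.3 124.2   3. ] [600.6 149.7  59.6]
scene 1 151 [[621.7, 127.5, 3.0], [626.6, 145.3, 3.0], [639.3, 130.9, 3.0], [609.2, 148.3, 3.1], [628.7, 127.6, 3.1], [655.1, 139.3, 3.1]] [609.1 113.3   3. ] [673.7 151.1  59.5]
side -1 37 [[538.6, 149.9, 3.1], [537.5, 137.2, 3.3], [594.4, 150.6, 3.3], [604.0, 143.2, 3.3], [544.2, 135.7, 3.9], [602.2, 129.2, 4.4]] [537.5 122.2   3.1] [604.  150.6  59.5]
side 1 40 [[611.8, 149.1, 3.1], [651.1, 115.1, 30.8], [647.4, 113.7, 31.9], [655.0, 118.6, 32.4], [658.4, 118.2, 32.4], [647.5, 115.1, 35.1]] [611.8 112.6   3.1] [661.6 149.1  59. ]
```

Run:
```python
from h import *
def aty(n,px,y):
    o,d=rays(n,px); return o+d*((y-o[1])/d[:,1])[:,None]
print(aty("side",[(220+260/5,120+366/5),(220+402/5,120+370/5)],124))
print(aty("side",[(220+260/5,120+366/5),(220+402/5,120+370/5)],119))
o,d=rays("scene",[(180+265*.2333,130+472*.2333),(180+165*.2333,130+410*.2333)])
for x in (548,558,563): print("scene near",(o+d*((x-o[0])/d[:,0])[:,None])[0])
for x in (650,655,660): print("scene far",(o+d*((x-o[0])/d[:,0])[:,None])[1])
```

```text
[[560.28640191 124.          25.94377179]
 [657.95535802 124.          16.54634029]]
[[559.78143886 119.          29.21366689]
 [656.99826551 119.          19.85973801]]
scene near [548.         148.07067019  34.75091769]
scene near [558.         138.84920329  26.99298664]
scene near [563.         134.23846984  23.11402111]
scene far [650.         128.01832416  25.98191552]
scene far [655.         123.86318624  22.53610809]
scene far [660.         119.70804833  19.09030065]
```

```bash
python3 -m crank '{"delta_pos": [[0,0,0.007],[0,0,0.006],[0,0,0]], "twist": [0,0,0]}'
python3 -m crank '{"delta_pos": [[0,-0.004,0],[0,-0.004,0],[0,-0.004,0],[0,-0.003,0],[0,0,0]], "twist": [0,0,0,0,0]}'
python3 - <<'E'
from h import *
s=arm.read_state(); print(s["position"],s["contact_force"])
for n in("wrist","side","scene"):
    im,d=imaging.get_image(n); cv2.imwrite(f"pics/{n}3.png",im); np.save(f"pics/{n}3.npy",d)
a=cv2.imread("pics/side3.png")[140:220,230:330]; b=cv2.imread("pics/scene3.png")[180:270,200:300]
cv2.imwrite("pics/c3.png",np.hstack([cv2.resize(a,(400,320)),cv2.resize(b,(400,320))]))
E
```

```text
clock: 4.4
position: [605.2, 129.8, 69.1]
ee_rot: [0.055, 0.998, -0.0, -0.001]
contact_force: [-0.6, 0.1, 0.5]
gripper_width: 85.6
clock: 4.82
position: [604.2, 114.3, 70.0]
ee_rot: [0.055, 0.998, -0.0, -0.0]
contact_force: [-0.8, -0.3, 0.7]
gripper_width: 85.7
[604.17566661 114.34768128  70.0419493 ] [-0.80037186 -0.26786027  0.69619958]
```

View pics/c3.png

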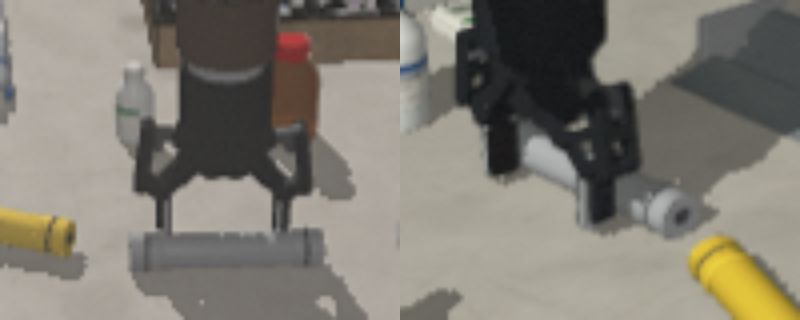

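View pics/wrist3.png

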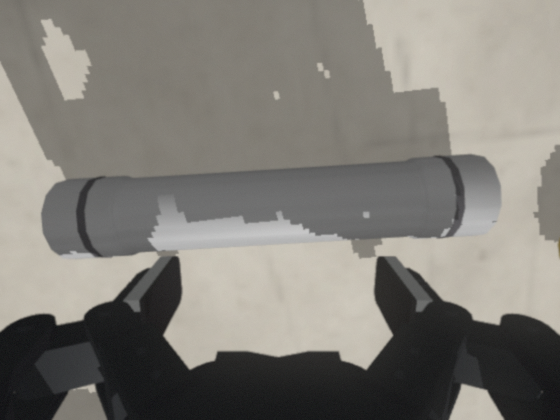

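```bash
python3 -m crank '{"delta_pos": [[0,-0.002,0],[0,-0.002,0],[0,-0.002,0],[0,-0.002,0],[0,-0.003,0],[0,-0.003,0],[0,-0.003,0],[0,-0.003,0]], "twist": [0,0,0,0,0,0,0,0]}'
python3 -m crank '{"delta_pos": [[0,-0.003,0],[0,-0.003,0],[0,-0.003,0],[0,-0.003,0],[0,-0.003,0],[0,-0.003,0],[0,-0.003,0],[0,-0.003,0]], "twist": [0,0,0,0,0,0,0,0]}'
python3 - <<'E'
from h import *
s=arm.read_state(); print(s["position"],s["contact_force"])
for n in("wrist",):
    im,d=imaging.get_image(n); cv2.imwrite(f"pics/{n}4.png",im); np.save(f"pics/{n}4.npy",d)
E
```

```text
clock: 5.63
position: [602.0, 94.9, 69.9]
ee_rot: [0.055, 0.999, -0.0, -0.0]
contact_force: [0.7, -1.0, 0.1]
gripper_width: 85.8
clock: 6.3
position: [599.5, 71.2, 69.9]
ee_rot: [0.054, 0.999, 0.0, 0.0]
contact_force: [0.1, 0.5, 0.6]
gripper_width: 85.6
[599.48393389  71.16271144  69.92383924] [0.14870748 0.51782055 0.62152559]
```

View pics/wrist4.png

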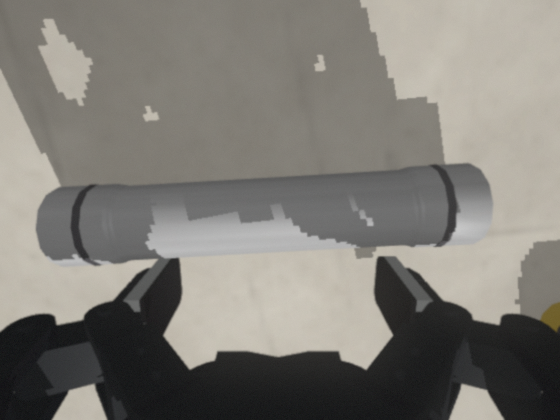

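```bash
cat >> h.py <<'E'
TH=np.radians(-6.3); CX=np.array([np.cos(TH),np.sin(TH)]); CY=np.array([-np.sin(TH),np.cos(TH)]); C0=np.array([611.,-130.])
def cr(p): p=np.atleast_2d(p)[:,:2]-C0; return np.c_[p@CX,p@CY]
E
python3 - <<'E'
from h import *
s=arm.read_state()
M=R.from_quat(s["ee_rot"]).as_matrix(); print("a",np.degrees(np.arctan2(M[1,0],M[0,0])),"tcp cr",cr(s["position"]))
# end mid pixels of silhouette
e=plane("wrist",[(55,226),(476,204)],16,s)
e=plane("wrist",[(38,227),(491,203)],16,s)
print("ends cr",cr(e),"ang deg",np.degrees(np.arctan2(*(cr(e)[0]-cr(e)[1])[::-1])))
D=np.load("pics/wrist4.npy");U,V=np.meshgrid(range(30,500),range(140,252)); px=np.c_[U.ravel(),V.ravel()]
P=depthpts("wrist",px,D,s); Q=P[(P[:,2]>22)&(P[:,2]<45)]; q=cr(Q)
pp=np.polyfit(q[:,0],q[:,1],1); print(len(q),pp,np.degrees(pp[0]),q[:,0].min(),q[:,0].max(),np.polyval(pp,q[:,0].mean()))
E
```

```text
a 173.72446369957555 tcp cr [[-33.67369912 198.18519874]]
ends cr [[  61.38978861  173.65930737]
 [-117.44808151  163.77965323]] ang deg 3.1620131087021774
29170 [4.04163524e-02 1.66734387e+02] 2.3156864186706816 -109.36782710710982 52.52136319826444 165.42474279218644
```

```bash
python3 -m crank '{"delta_pos": [[0,-0.003,0],[0,-0.003,0],[0,-0.003,0],[0,-0.003,0],[0,-0.003,0],[0,-0.003,0],[0,-0.003,0],[0,-0.003,0]], "twist": [0,0,0,0,0,0,0,0]}'
python3 -m crank '{"delta_pos": [[0,-0.003,0],[0,-0.003,0],[0,-0.003,0],[0,-0.003,0],[0,-0.003,0],[0,-0.003,0],[0,-0.003,0],[0,-0.003,0]], "twist": [0,0,0,0,0,0,0,0]}'
cat > m.py <<'E'
from h import *
import sys
s=arm.read_state(); im,D=imaging.get_image("wrist"); cv2.imwrite(f"pics/w{sys.argv[1]}.png",im)
M=R.from_quat(s["ee_rot"]).as_matrix(); print("t",s["clock"],"a",np.degrees(np.arctan2(M[1,0],M[0,0])),"tcp",s["position"],"cr",cr(s["position"]),"F",s["contact_force"])
U,V=np.meshgrid(range(20,540),range(0,252)); px=np.c_[U.ravel(),V.ravel()]
P=depthpts("wrist",px,D,s); q=cr(P); t=cr(s["position"])[0]
k=(P[:,2]>22)&(P[:,2]<45)&(np.abs(q[:,1]-(t[1]-29))<30)&(q[:,1]>30); q=q[k]
pp=np.polyfit(q[:,0],q[:,1],1); print(len(q),"ang",np.degrees(pp[0]),"x",np.percentile(q[:,0],[.2,99.8]),"yc",np.polyval(pp,q[:,0].mean()),"z95",np.percentile(P[k,2],95))
E
python3 m.py 5
```

```text
clock: 7.02
position: [596.9, 47.3, 69.9]
ee_rot: [0.055, 0.999, 0.0, -0.0]
contact_force: [0.2, 0.1, 0.3]
gripper_width: 85.2
clock: 7.68
position: [594.2, 23.4, 69.9]
ee_rot: [0.054, 0.999, 0.0, 0.0]
contact_force: [0.2, 0.7, 0.2]
gripper_width: 85.0
t 7.6833 a 173.75865957536 tcp [594.24051884  23.44717008  69.91649335] cr [[-33.49668941 150.68140567]] F [0.18905999 0.68618634 0.22936225]
28760 ang 2.1691262646981344 x [-104.97134511   53.96287028] yc 118.22069613821402 z95 31.389175796803748
```

View pics/w5.png

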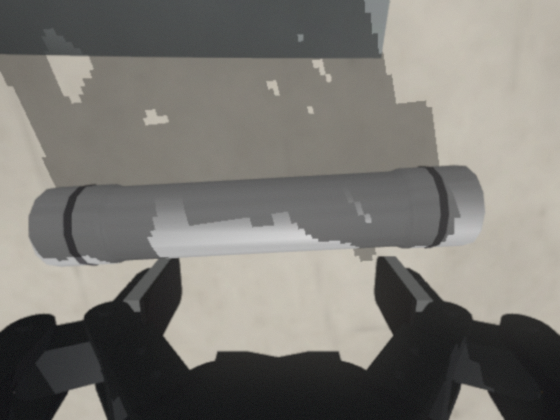

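```bash
python3 -m crank '{"delta_pos": [[0,-0.003,0],[0,-0.003,0],[0,-0.003,0],[0,-0.003,0],[0,-0.003,0],[0,-0.003,0],[0,-0.003,0],[0,-0.003,0]], "twist": [0,0,0,0,0,0,0,0]}'
python3 -m crank '{"delta_pos": [[0,-0.003,0],[0,-0.003,0],[0,-0.003,0],[0,-0.003,0],[0,-0.003,0],[0,-0.003,0],[0,-0.003,0],[0,-0.003,0]], "twist": [0,0,0,0,0,0,0,0]}'
python3 m.py 6
python3 -m crank '{"delta_pos": [[0,-0.002,0],[0,-0.002,0],[0,-0.002,0],[0,-0.002,0],[0,-0.002,0],[0,-0.002,0],[0,-0.002,0],[0,-0.002,0]], "twist": [0,0,0,0,0,0,0,0]}'
python3 m.py 7
```

```text
clock: 8.4
position: [591.6, -0.4, 69.9]
ee_rot: [0.054, 0.999, -0.0, -0.0]
contact_force: [-0.2, 0.3, 0.2]
gripper_width: 85.0
clock: 9.07
position: [589.0, -24.3, 69.9]
ee_rot: [0.054, 0.999, 0.0, -0.0]
contact_force: [-0.5, 1.0, 0.3]
gripper_width: 85.2
t 9.0667 a 173.7536837439786 tcp [589.02525492 -24.28345398  69.91545976] cr [[-33.44277096 102.66673558]] F [-0.53615557  0.97597973  0.30078138]
28534 ang 1.9636164652268355 x [-102.56287662   56.36340259] yc 70.44000010174092 z95 31.400771154787765
clock: 9.78
position: [587.8, -39.7, 70.2]
ee_rot: [0.054, 0.999, 0.0, 0.001]
contact_force: [0.2, 2.7, 2.1]
gripper_width: 85.6
t 9.7833 a 173.771589013202 tcp [587.80691502 -39.67162698  70.20571874] cr [[-32.96514269  87.23779875]] F [0.21802754 2.74413665 2.14191324]
27251 ang 0.09738225820603728 x [-101.99155594   56.87342214] yc 56.15312039491075 z95 31.99695646513255
```

View pics/w7.png

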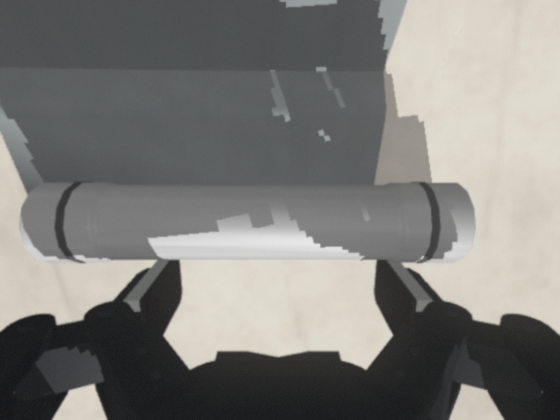

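```bash
python3 -m crank '{"delta_pos": [[0,-0.002,-0.0003],[0,-0.002,-0.0003],[0,-0.002,-0.0003],[0,-0.002,-0.0003],[0,-0.002,-0.0003],[0,-0.002,-0.0003],[0,-0.002,-0.0003],[0,-0.002,-0.0003]], "twist": [0,0,0,0,0,0,0,0]}'
python3 -m crank '{"delta_pos": [[0,-0.002,-0.0003],[0,-0.002,-0.0003],[0,-0.002,-0.0003],[0,-0.002,-0.0003],[0,-0.002,-0.0003],[0,-0.002,-0.0003],[0,-0.002,-0.0003],[0,-0.002,-0.0003]], "twist": [0,0,0,0,0,0,0,0]}'
python3 m.py 8
```

```text
clock: 10.5
position: [585.6, -56.0, 72.4]
ee_rot: [0.054, 0.999, 0.0, 0.0]
contact_force: [0.2, 3.0, 2.4]
gripper_width: 85.3
clock: 11.17
position: [583.8, -71.9, 74.7]
ee_rot: [0.055, 0.999, -0.0, -0.0]
contact_force: [0.3, 2.9, 1.6]
gripper_width: 85.4
t 11.1667 a 173.75152292789366 tcp [583.79544029 -71.92826606  74.72077982] cr [[-33.41273188  54.73576253]] F [0.27598685 2.85045623 1.58027779]
3595 ang 0.016704413002680198 x [-101.68727704   54.73117911] yc 31.641417506670223 z95 40.03697913789411
```

View pics/w8.png

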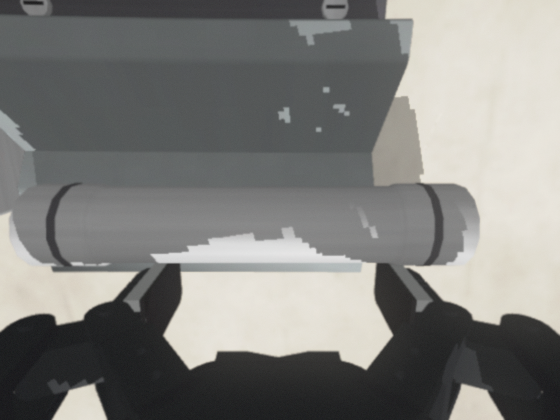

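```bash
python3 -m crank '{"delta_pos": [[0,-0.0015,-0.0001],[0,-0.0015,-0.0001],[0,-0.0015,-0.0001],[0,-0.0015,-0.0001],[0,-0.0015,-0.0001],[0,-0.0015,-0.0001],[0,-0.0015,-0.0001],[0,-0.0015,-0.0001]], "twist": [0,0,0,0,0,0,0,0]}'
sed -i 's/(q\[:,1\]>30)/(q[:,1]>-5)/' m.py; python3 m.py 9
```

```text
clock: 11.88
position: [582.2, -84.1, 75.3]
ee_rot: [0.055, 0.999, -0.0, -0.0]
contact_force: [0.4, 0.1, -0.2]
gripper_width: 85.5
t 11.8833 a 173.7346914824337 tcp [582.19017602 -84.05794166  75.28782948] cr [[-33.67726029  42.50318601]] F [ 0.39913134  0.06480165 -0.16522068]
30349 ang -0.06369775093520716 x [-101.97755177   55.36255136] yc 9.20226688989786 z95 41.327717886034016
```

View pics/w9.png

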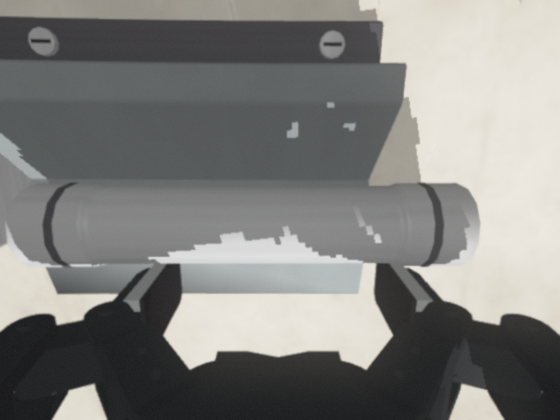

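```bash
python3 -m crank '{"delta_pos": [[0,-0.0015,0],[0,-0.0015,0],[0,-0.0015,0],[0,-0.0015,0],[0,0,0],[0,0,0]], "twist": [0,0,0,0,0,0]}'
python3 m.py 10
```

```text
clock: 12.43
position: [581.9, -89.7, 75.5]
ee_rot: [0.055, 0.999, 0.0, 0.0]
contact_force: [0.2, 0.1, 0.1]
gripper_width: 85.6
t 12.4333 a 173.7448277189227 tcp [581.86918205 -89.6966365   75.53204831] cr [[-33.37755747  36.86331945]] F [0.1609012  0.06464706 0.14877507]
25749 ang -0.025388445899771753 x [-101.88822511   56.21051312] yc 4.950765511135375 z95 37.46942934282636
```

View pics/w10.png

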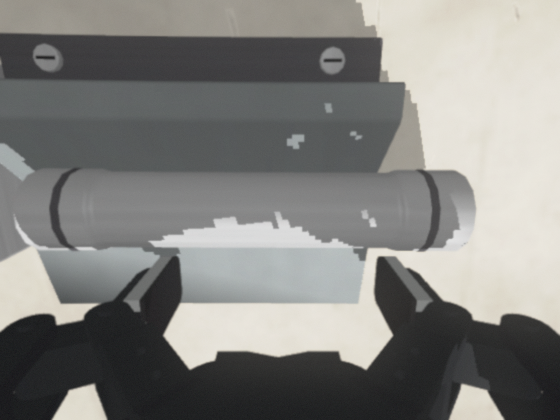

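```bash
python3 -m crank '{"delta_pos": [[0,0.006,0],[0,0.012,0],[0,0.006,-0.02],[0,0,-0.03],[0,0,-0.03],[0.02,0,-0.01],[0.03,-0.01,0],[0.03,-0.016,0]], "twist": [0,0,0,0,0,0,0,0]}'
python3 -m crank '{"delta_pos": [[0.025,-0.016,0],[0.0115,-0.016,0],[0,0,0],[0,0,0],[0,0,0],[0,0,0],[0,0,0],[0,0,0]], "twist": [0,0,0,0,0,0,0,0]}' 0
cat > e.py <<'E'
from h import *
import sys
s=arm.read_state(); t=sys.argv[1]
print("t",s["clock"],"tcp",s["position"],"cr",cr(s["position"]),"F",s["contact_force"],"w",s["gripper_width"])
for n in ("side","wrist","scene"):
    im,D=imaging.get_image(n); cv2.imwrite(f"pics/{n}{t}.png",im); np.save(f"pics/{n}{t}.npy",D)
    if n=="side": a=im[195:275,230:345]
    if n=="scene": b=im[165:245,250:365]
cv2.imwrite(f"pics/e{t}.png",np.vstack([cv2.resize(a,(431,300)),cv2.resize(b,(431,300))]))
E
python3 e.py 11
```

```text
clock: 13.15
position: [502.4, -81.2, 166.5]
ee_rot: [0.053, 0.999, 0.0, 0.002]
contact_force: [0.3, -0.6, -0.7]
gripper_width: 85.2
clock: 13.82
position: [463.0, -110.3, 165.3]
ee_rot: [0.054, 0.999, -0.0, -0.0]
contact_force: [-0.3, 0.1, -0.1]
gripper_width: 0.1
t 13.8167 tcp [ 463.0063576  -110.25083285  165.33252911] cr [[-149.26706346    3.38992066]] F [-0.33008716  0.07893144 -0.13759585] w 0.07574786025805312
```

View pics/e11.png

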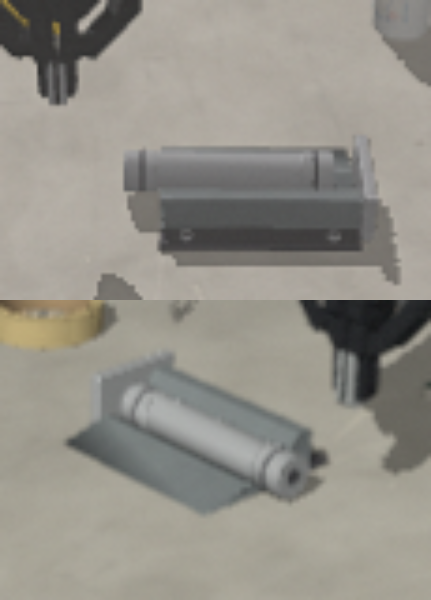

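View pics/wrist11.png

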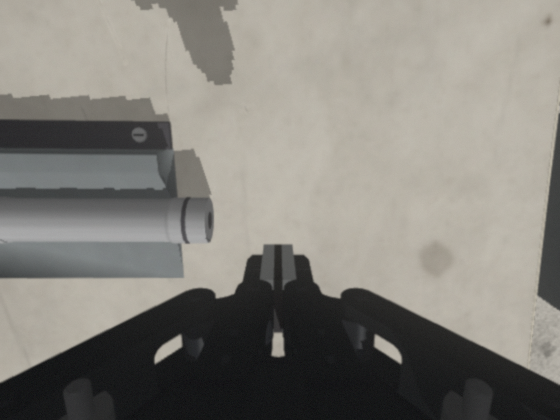

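The column is seated in the V (side view: from (263,240) to stop gap at (316,240)), with an ~18 mm gap to the stop. Now lowering the shut fingers in front of its free end.

```bash
python3 -m crank '{"delta_pos": [[0,0,0.02],[0,0,0.025],[0,0,0.02],[0,0,0.0115],[0,0,0],[0,0,0]], "twist": [0,0,0,0,0,0]}'
python3 -m crank '{"delta_pos": [[-0.005,0,0],[-0.007,0,0],[-0.006,0,0],[-0.003,0,0],[0,0,0]], "twist": [0,0,0,0,0]}'
python3 e.py 12
```

```text
clock: 14.47
position: [462.4, -110.8, 88.6]
ee_rot: [0.054, 0.999, -0.0, -0.001]
contact_force: [-0.5, 0.4, 0.7]
gripper_width: 0.0
clock: 14.88
position: [484.7, -113.0, 89.6]
ee_rot: [0.054, 0.999, 0.0, 0.001]
contact_force: [0.7, 0.3, -0.0]
gripper_width: 0.4
t 14.8833 tcp [ 484.69366426 -113.03423173   89.57494457] cr [[-127.40529304    3.0031725 ]] F [ 0.70563076  0.29741903 -0.0057189 ] w 0.4379482046447242
```

View pics/e12.png

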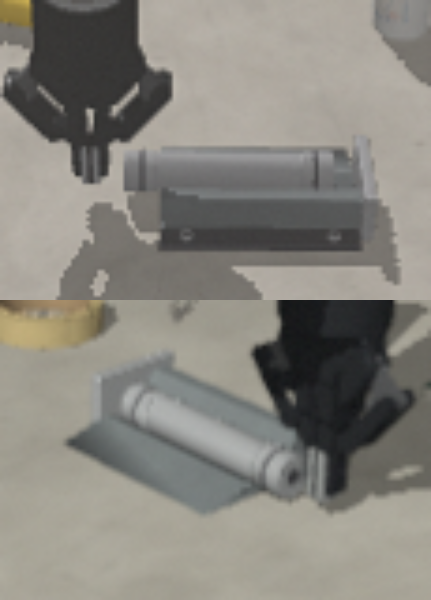

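View pics/wrist12.png

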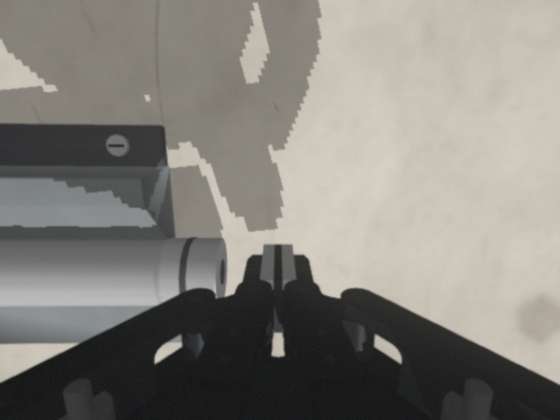

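```bash
python3 -m crank '{"delta_pos": [[0,0,-0.005],[-0.003,0,0],[-0.003,0,0],[-0.002,0,0],[-0.0015,0,0],[-0.0015,0,0],[-0.0015,0,0],[-0.0015,0,0]], "twist": [0,0,0,0,0,0,0,0]}'
python3 e.py 13
```

```text
clock: 15.7
position: [496.7, -114.6, 93.8]
ee_rot: [0.055, 0.999, -0.0, -0.001]
contact_force: [-3.2, 0.2, 2.0]
gripper_width: 0.2
t 15.7 tcp [ 496.72134547 -114.5572533    93.78877878] cr [[-115.28311981    2.80919784]] F [-3.24142712  0.24656107  1.97907857] w 0.18151530369827623
```

View pics/e13.png

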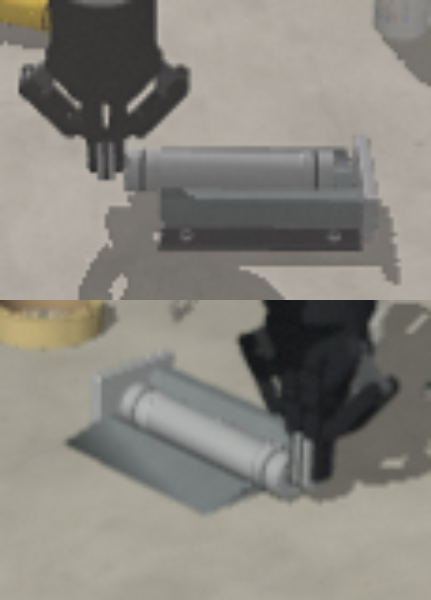

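```bash
python3 -m crank '{"delta_pos": [[-0.0015,0,0],[-0.0015,0,0],[-0.0015,0,0],[-0.0015,0,0],[-0.0015,0,0],[-0.0015,0,0],[-0.0015,0,0],[-0.0015,0,0]], "twist": [0,0,0,0,0,0,0,0]}'
python3 e.py 14
```

```text
clock: 16.52
position: [509.3, -115.8, 94.0]
ee_rot: [0.054, 0.999, 0.0, -0.0]
contact_force: [-0.6, -0.6, -0.3]
gripper_width: -0.1
t 16.5167 tcp [ 509.25166691 -115.84837455   93.96842592] cr [[-102.68678924    2.90087992]] F [-0.63357753 -0.57193474 -0.29918948] w -0.11493957745283769
```

View pics/e14.png

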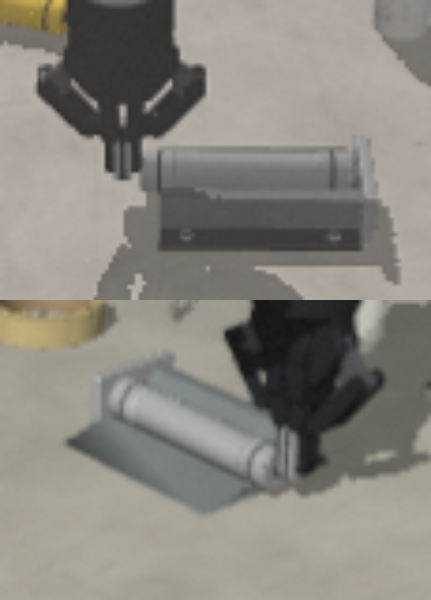

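```bash
for i in 1; do python3 -m crank '{"delta_pos": [[-0.0008,0,0],[-0.0008,0,0],[-0.0008,0,0],[-0.0008,0,0]], "twist": [0,0,0,0]}'; done
python3 -c "
from h import *; s=arm.read_state(); print(cr(s['position']),s['contact_force'])"
```

```text
clock: 17.0
position: [512.2, -116.2, 94.1]
ee_rot: [0.054, 0.999, -0.0, -0.0]
contact_force: [-2.2, 0.0, -0.3]
gripper_width: -0.2
[[-99.74239621   2.87280091]] [-2.2369672   0.02541732 -0.32305797]
```

```bash
python3 -m crank '{"delta_pos": [[-0.0008,0,0],[-0.0008,0,0]], "twist": [0,0]}'
python3 -c "
from h import *; s=arm.read_state(); print(cr(s['position']),s['contact_force'])"
```

```text
clock: 17.17
position: [513.8, -116.4, 94.0]
ee_rot: [0.054, 0.999, -0.0, -0.0]
contact_force: [-2.2, 0.5, 1.6]
gripper_width: -0.3
[[-98.05992087   2.8774537 ]] [-2.17878501  0.54548316  1.58999375]
```

```bash
python3 -m crank '{"delta_pos": [[-0.0008,0,0]], "twist": [0]}'; python3 -m crank '{"delta_pos": [[-0.0008,0,0]], "twist": [0]}'
```

```text
clock: 17.25
position: [514.2, -116.5, 93.9]
ee_rot: [0.055, 0.999, -0.0, -0.001]
contact_force: [-4.0, 0.8, 1.9]
gripper_width: 0.1
clock: 17.33
position: [514.3, -116.6, 93.8]
ee_rot: [0.055, 0.999, -0.0, -0.002]
contact_force: [-6.1, 1.8, 2.3]
gripper_width: 0.2
```

```bash
python3 e.py 15
```

```text
t 17.3333 tcp [ 514.34994531 -116.56792441   93.76470736] cr [[-97.54034027   2.74513152]] F [-6.08271031  1.75828913  2.29140363] w 0.1830846730998734
```

View pics/e15.png

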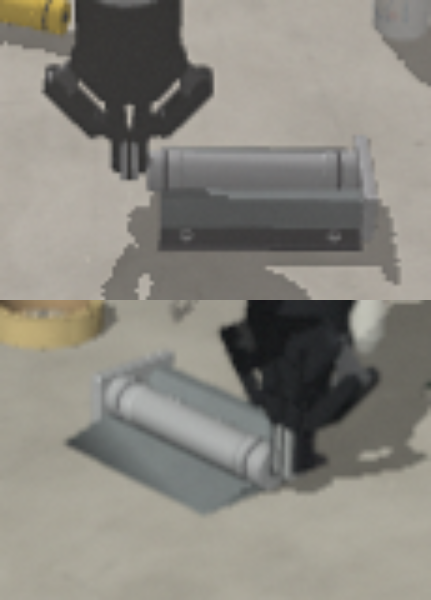

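```bash
python3 -m crank '{"delta_pos": [[-0.0008,0,0],[0,0,0],[0,0,0],[0,0,0]], "twist": [0,0,0,0]}'
```

```text
clock: 17.82
position: [514.4, -116.7, 93.6]
ee_rot: [0.055, 0.998, -0.0, -0.002]
contact_force: [-6.4, 2.1, 2.8]
gripper_width: -0.3
```

Position stopped advancing while the force stands at 6 N, so the column is on the stop. Backing off and rising clear.

```bash
python3 -m crank '{"delta_pos": [[0.002,0,0],[0.005,0,0],[0.012,0,0],[0.02,0,0],[0.02,0,-0.02],[0,0,-0.035],[0,0,-0.035],[0,0,-0.03]], "twist": [0,0,0,0,0,0,0,0]}'
python3 -m crank '{"delta_pos": [[0,0,0],[0,0,0],[0,0,0]], "twist": [0,0,0]}'
python3 e.py 16
python3 - <<'E'
from h import *
s=arm.read_state()
o=np.c_[C0][:,0]
for n in ("side","scene"):
    D=np.load(f"pics/{n}16.npy"); U,V=np.meshgrid(range(225,350),range(170,275)); px=np.c_[U.ravel(),V.ravel()]
    P=depthpts(n,px,D); q=cr(P); k=(P[:,2]>27)&(P[:,2]<45)&(np.abs(q[:,1]-2.6)<12)&(np.abs(q[:,0])<110)
    Q=q[k]; k2=Q[:,0]<70
    print(n,"x",np.percentile(Q[:,0],[0.5,1,99]),"ang",np.degrees(np.polyfit(Q[k2,0],Q[k2,1],1)[0]),"y",Q[:,1].mean(),"ztop",np.percentile(P[k,2],[90,97]))
E
```

```text
clock: 18.48
position: [458.6, -110.2, 216.8]
ee_rot: [0.054, 0.999, -0.0, 0.003]
contact_force: [1.0, 0.2, 0.0]
gripper_width: -0.0
clock: 18.73
position: [457.8, -110.1, 214.0]
ee_rot: [0.055, 0.999, 0.0, 0.001]
contact_force: [0.1, 0.7, 0.1]
gripper_width: -0.1
t 18.7333 tcp [ 457.75938238 -110.08647594  214.02399086] cr [[-154.50038755    2.9775118 ]] F [0.06615786 0.73365557 0.05805523] w -0.10888009881477743
side x [-84.50404756 -84.3903963   82.80018698] ang -0.31579141918855025 y 0.04665578004224365 ztop [38.21399504 41.39650216]
scene x [-87.74639567 -86.75756268  79.52971677] ang 0.7735406790108035 y 7.183357774618666 ztop [38.35328071 41.34862986]
```

View pics/e16.png

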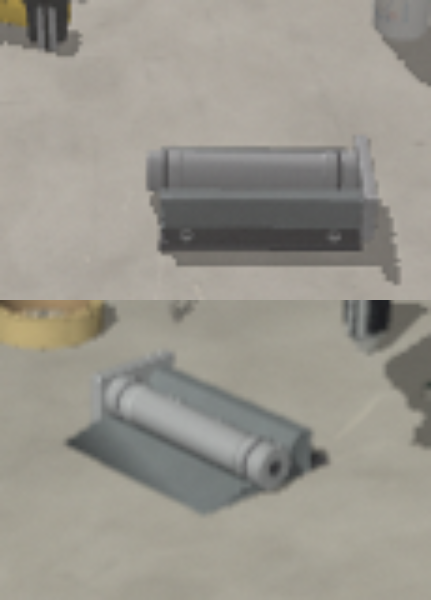

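View pics/side16.png

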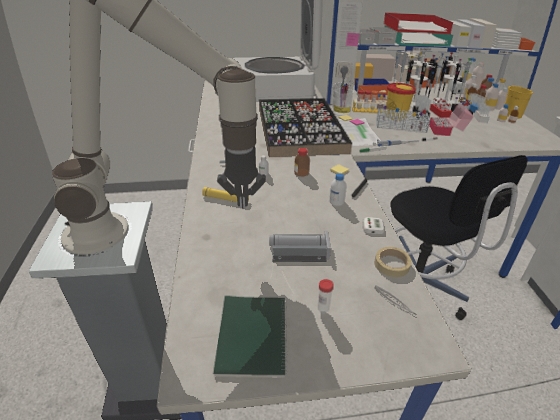

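View pics/wrist16.png

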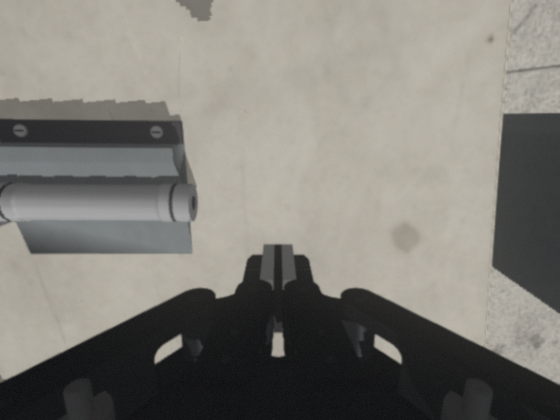

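The side and scene views show the column in the V, its far end on the stop (side 325,245) and its free end about 10 mm past the block. The bottles and tube stand as before, and the arm is clear. Handing in.

```bash
python3 -c "
from bench import job_done; print(job_done())"
```

```text
the job is handed in; nothing more can be done
None
```

The column is seated in the V against the end stop and released. I handed the job in at 18.7 s of the 58 s allowed; it reported no verdict.

- **Rolling:** I pushed the grey steel column from behind with both open fingertips. It kept about a 2° skew across the bench, squared up to about 0.1° at the foot of the ramp, then rolled over the lip into the V. The highest pushing force I read while rolling was about 3.7 N, but only at the end of each short move, so a brief peak could have gone unseen.
- **Sliding:** I pushed its free end about 17 mm with the shut fingers. I stopped when the arm no longer advanced and the force held at about 7 N, then backed off and rose clear.

Last checks:
- **End position:** the depth readings put the free end at x ≈ −84.5 mm (side view) and about −87 mm (scene view). The seat value is −85 mm, so that suggests it is within about 2 mm of the stop.
- **Height:** the top of the column reads about 38 mm, as expected for a seated column.
- **Cross-groove position:** the two views disagree, at 0.0 and 7.2 mm against the expected 2.6 mm. Each camera sees mostly its own side of the bar. They also differ on angle, −0.3° and +0.8°, both within the 0.05 rad limit.
- **Bottles and tube:** they look unmoved and upright in the last pictures; I did not measure them again.

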